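# Scan all four sides of a detergent bottle

### The arm

A 7-joint arm with a two-finger parallel gripper is mounted at the origin on the work surface. World frame = base frame: x ahead of the robot, y to its left, z up, the work surface at z = 0. Lengths are in m, angles in rad, forces in N, time in s.
With the tool pointing down it reaches from about 0.4 to 0.85 m from the base axis. Payload 4.5 kg.
Tool frame: the origin (TCP) lies where the fingers leave the gripper's body, on its centre line; the fingertips stand 64 mm ahead of it and the grasp point (between the pads) lies 45 mm ahead of it; z points along the fingers, y is the line along which they close (so a half turn about z gives the same grasp; the last joint's range is limited). The gripper opens to 88 mm and grips with 3 to 60 N. Pads are 18 mm wide; open, the fingers measure 123 mm over their backs; the gripper's body (75 mm by 187 mm) begins 45 mm behind the grasp point.
Start: joints at [-1.193, 0.689, -0.195, 1.565, 0.157, 0.902, -0.215], TCP at [0.211, 0.588, 0.303] pointing down, gripper open.
Joint ranges: [-3.01, 3.01], [-0.46, 2.08], [-1.47, 1.51], [0.13, 2.56], [-1, 4.14], [0.04, 2.09], [-2.66, 2.66]. Speed limits (rad/s): [2.57, 2.57, 3.14, 3.14, 3.14, 3.14, 3.14].

### API

Orientations are given as a unit quaternion [x, y, z, w].
In Python, from plant import r gives the robot as it stands.
- The arm moves only by the tool play_rows, never from a script. Its arguments are lists of equal length, an entry for each row: "translation": the shift along the tool's x, y, z in m, a list of three; "delta_rot": the turn, a rotation vector about the tool's x, y, z in degrees, a list of three; "grip": the opening, from -1 (shut) to 1 (fully open). In form: {"translation": [[x, y, z], ...], "delta_rot": [[rx, ry, rz], ...], "grip": [grip, ...]}. A call has 1 to 20 rows; each row shifts and turns the commanded pose from where the row before left it, along the tool's axes as they then stand; what a row does not reach is not made up. A row lasts 1/8 s, in which the tool goes at most 62.5 mm and 10.7 degrees, less where a joint would pass 70% of its speed; a pose out of reach is approached as far as the arm can. A call with a gripper value outside its range is refused whole. The fingers move at their own pace and stop on an object; "squeeze" is the grip in N (left out, the last holds). Time passes only in rows, so rows that do not move let the fingers close. It gives the time, the measured TCP pose, the force, the opening and the grip force at its end, in the units of the state.
- r.get_state(): the state, without advancing time (a new reading comes with each control period).
- r.snapshot(name): name is "scene" or "top"; returns the picture (384x512x3 uint8, blue, green, red); there is no depth.
- r.get_calibration(name): a dict with "intrinsics" (3x3 intrinsics, pixels), "eye" and "rotation" of the camera in the world. Camera axes: x right, y up, looking along -z (the intrinsics and any distortion apply to the point x, -y, -z); pixel columns grow to the right and rows downward; lengths in m; the calibration is good to about 2 mm. A picture is of the moment at which its call begins. get_calibration takes no time and is no camera call.
- r.finish_job(): hands the job in; it is judged then, once.
Trained networks look in the newest picture that a camera, given by its name, has taken for a name from the list of things; names that differ only in an ending like _2 or _b are one class to them, and where a whole thing is asked for, a point or a joint stands for the part that bears it (a point fixed in the world has none). Each returns a list of dicts, best first, with "confidence" (0 to 1); they miss things now and then, are a little off and sometimes report something else, mostly with a low value. They report only what shows in the picture. A call takes as long as a camera call.
- r.look_for(camera, target): "point" ([x, y, z] in m, in world coordinates, good to about 4 mm: the middle of the surface that is visible of it).
- r.silhouettes(camera, target): "pixels" (384x512 bool, what is visible of it).
The state is a dict: "clock": time; "q": joint angles; "qd": joint speeds; "joint_torque": joint torques, N m; "tool_pos": TCP position; "eef_rot": TCP orientation; "contact_force": force on the tool from outside, world axes, zero at the start; "moment": the same for the moment, N m; "opening": opening from 0.0 (shut) to 1.0 (fully open); "finger_force": force on a finger pad.
Only numpy, scipy, OpenCV 4.12 (cv2) and the standard library are available. Lean on these libraries where they do the work, as an engineer would, in place of code of your own. Each camera call takes 0.05 s, during which the arm holds its last target. There are 200 camera calls.

### The job

Book the new square detergent bottle into stock: pick it up and hold it upright in the air in front of the counter scanner, with the middle of each side level with the lens and 10 cm from the window, squarely facing it. Start with the side that has the lip, then turn the bottle a quarter turn anticlockwise (seen from above) at a time until all four sides have been shown, holding each still for about one second. Then stand the bottle upright in the empty low tray and let go of it, never dropping it, bumping the scanner or disturbing the other things on the counter.

Things in the scene. Friction and masses are not known exactly. Their poses are not given: they have to be found in the camera images.
- bottle: White square bottle, 0.3-0.65 kg, loose on the counter. Body 76 x 76 x 110 mm high, labelled on all sides; shoulder 54 mm square to 123 mm; round grey fixed cap, 32 mm diameter, 129 to 167 mm above the underside, gripped from above at any yaw. A lip 40 mm wide stands out 14 mm at the top of one side only (98 to 108 mm up), the -x side. Origin: centre of the underside, z up.
- side1 (a point): Centre of the side of the bottle that has the lip (-x of the bottle): 38 mm from the bottle's axis, 55 mm above the underside.
- side2 (a point): Centre of the +y side of the bottle, 55 mm up: the next side to face the window when the bottle is turned a quarter anticlockwise seen from above.
- side3 (a point): Centre of the +x side of the bottle (across from the lip), 55 mm up: shown third.
- side4 (a point): Centre of the -y side of the bottle, 55 mm up: shown last.
- scanner: Fixed counter scanner, at the left, looking roughly to the robot's right. Grey foot 100 x 130 mm, post, white head 60 deep x 120 wide, 80 to 170 mm above the counter; black window with a round lens, facing -x of the scanner, 30 mm in front of the origin, lens 125 mm up. Origin: about the middle of the underside, z up.
- focus (a point): The scanner's focus: the point 100 mm straight in front of the lens, 125 mm above the counter, where the centre of each side of the bottle is to be held. Axes as the scanner's.
- tray: Low grey open tray, fixed to the counter, 170 (x) x 190 (y) mm outside, 22 mm high, walls and floor 5 mm thick, empty. Origin: centre of its underside; z up.
- spray_can: Bystander: round spray can, 52 mm diameter, 170 mm high, loose. Origin: centre of the underside.
- jar: Bystander: glass jar, 72 mm diameter, 100 mm high, loose. Origin: centre of the underside.
- dish: Bystander: white ceramic dish, 90 mm diameter, 35 mm high, loose. Origin: centre of the underside.

How it is judged:
On the way, in this order (a step that is already met when the one before it is completed fails the run):
1. the lip side of the raised bottle held still and square in front of the scanner window (distance between side1 and focus below 0.03 m and angle between the x axis of bottle and the x axis of scanner, either way round below 0.2 rad and angle between bottle's own z axis and vertical below 0.15 rad and height (world z) of bottle above 0.03 m and contact force between the fingers and bottle above 1 N and linear speed of bottle below 0.04 m/s and angular speed of bottle below 0.25 rad/s), for 0.5 s.
2. the second side of the raised bottle held still and square in front of the scanner window (distance between side2 and focus below 0.03 m and angle between the y axis of bottle and the x axis of scanner, either way round below 0.2 rad and angle between bottle's own z axis and vertical below 0.15 rad and height (world z) of bottle above 0.03 m and contact force between the fingers and bottle above 1 N and linear speed of bottle below 0.04 m/s and angular speed of bottle below 0.25 rad/s), for 0.5 s.
3. the side across from the lip of the raised bottle held still and square in front of the scanner window (distance between side3 and focus below 0.03 m and angle between the x axis of bottle and the x axis of scanner, either way round below 0.2 rad and angle between bottle's own z axis and vertical below 0.15 rad and height (world z) of bottle above 0.03 m and contact force between the fingers and bottle above 1 N and linear speed of bottle below 0.04 m/s and angular speed of bottle below 0.25 rad/s), for 0.5 s.
4. the last side of the raised bottle held still and square in front of the scanner window (distance between side4 and focus below 0.03 m and angle between the y axis of bottle and the x axis of scanner, either way round below 0.2 rad and angle between bottle's own z axis and vertical below 0.15 rad and height (world z) of bottle above 0.03 m and contact force between the fingers and bottle above 1 N and linear speed of bottle below 0.04 m/s and angular speed of bottle below 0.25 rad/s), for 0.5 s.
At the end, for the whole second after the job is handed in: All four sides were shown in order, each side's centre within 30 mm of the focus, square to the window within 0.2 rad and upright within 0.15 rad, held still for 0.5 s; the bottle then stands in the tray, its underside flat on the tray floor, upright within 0.08 rad, at rest and released (horizontal distance between bottle and tray below 0.075 m and z of bottle in the frame of tray between 0.002 and 0.009 m and angle between bottle's own z axis and vertical below 0.08 rad and linear speed of bottle below 0.02 m/s and contact force between the fingers and bottle below 0.1 N); the robot touches nothing.
It fails at once if the bottle is let go more than 30 mm above the counter (dropped) (height (world z) of bottle above 0.03 m and contact force between the fingers and bottle below 0.1 N).
It fails at once if the bottle is tipped over (angle between bottle's own z axis and vertical above 0.7 rad).
It fails at once if the scanner is bumped with more than 3 N (contact force between anything else and scanner above 3 N).
It fails at once if a bystander is moved more than 30 mm or tipped (distance of any of spray_can, jar, dish from where it was at the start of the episode above 0.03 m or angle between any of spray_can, jar, dish's own z axis and vertical above 0.4 rad).
It also fails if it takes over 64 s, if anything falls off the work surface, if the arm or the gripper's body presses on something with over 40 N, if the wrist force passes 120 N, or if a joint passes its speed limit or range.

## Working session

There is one attempt and no reset: what is moved stays moved. The work goes in short steps, Python scripts to look and compute and a tool call to move; the robot and the scene stay as the last step left them, time stands still between calls to the robot, and variables do not carry over. Pictures are saved under pics/ and viewed, at most 10 in all, crops included, and the job is handed in when it is done.

Besides the shell and the picture viewer there is one more tool, called after "Request:" as a command line: name --argument value ..., lists and objects as JSON in quotes. play_rows: Moves the arm, as the interface text tells. Its arguments: {"type":"object","properties":{"translation":{"type":"array","items":{"type":"array","items":{"type":"number"}}},"delta_rot":{"type":"array","items":{"type":"array","items":{"type":"number"}}},"grip":{"type":"array","items":{"type":"number"}},"squeeze":{"type":"number"}},"required":["translation","delta_rot","grip"]}

```bash
ls; mkdir -p pics
python3 - <<'E'
from plant import r
import cv2, numpy as np
for c in ("scene","top"):
    im=r.snapshot(c); cv2.imwrite(f"pics/{c}0.png",im)
    k=r.get_calibration(c); print(c,{a:np.round(b,4).tolist() for a,b in k.items()})
    for t in ("bottle","side1","scanner","tray","spray_can","jar","dish"):
        try: print(t,[(np.round(d["point"],3).tolist(),round(d["confidence"],2)) for d in r.look_for(c,t)][:3])
        except Exception as e: print(t,e)
s=r.get_state(); print(s)
E
```

```text
pics
scene {'intrinsics': [[448.5649, 0.0, 254.39], [0.0, 448.5649, 189.8184], [0.0, 0.0, 1.0]], 'eye': [1.0903, -0.4629, 1.0375], 'rotation': [0.2718, 0.1158, 0.3982, 0.8684]}
bottle [([0.516, -0.016, 0.109], 0.57), ([0.763, -0.051, 0.09], 0.21)]
side1 [([0.519, -0.015, 0.108], 0.88)]
scanner [([0.606, 0.277, 0.114], 0.82)]
tray [([0.456, -0.284, 0.003], 0.96)]
spray_can [([0.707, -0.216, 0.133], 0.84)]
jar [([0.764, -0.049, 0.09], 0.8)]
dish [([0.769, 0.076, 0.025], 0.76)]
top {'intrinsics': [[490.2581, 0.0, 259.9967], [0.0, 490.2581, 198.8006], [0.0, 0.0, 1.0]], 'eye': [0.4117, -0.0189, 1.4754], 'rotation': [-0.0539, 0.0444, 0.7129, -0.6978]}
bottle [([0.495, 0.002, 0.11], 0.92)]
side1 [([0.496, 0.006, 0.107], 0.89), ([0.779, 0.065, 0.017], 0.63)]
scanner [([0.584, 0.281, 0.166], 0.6), ([0.456, -0.281, 0.004], 0.4)]
tray [([0.454, -0.279, 0.006], 0.82)]
spray_can [([0.49, 0.001, 0.11], 0.67), ([0.689, -0.202, 0.166], 0.63)]
jar [([0.737, -0.034, 0.096], 0.58)]
dish [([0.776, 0.064, 0.017], 0.72)]
{'clock': 0.8, 'q': array([-1.1931904 ,  0.68905465, -0.19461279,  1.56528719,  0.15730065,
        0.90249026, -0.21511155]), 'qd': array([ 5.04573839e-06, -2.72712051e-03, -9.85258918e-04,  8.40603103e-05,
        6.56431575e-04, -9.66539646e-04,  1.43360480e-04]), 'joint_torque': array([ 1.60870591e-04, -5.27447927e+01, -1.26694579e+00, -1.53741091e+01,
       -5.18935989e-02, -6.90611687e-04,  3.15548334e-05]), 'tool_pos': array([0.21064992, 0.58846165, 0.30277479]), 'eef_rot': array([1.71047956e-01, 9.85262702e-01, 7.25048666e-05, 1.79859476e-06]), 'contact_force': array([-0.31091068,  0.06649912,  0.06166245]), 'moment': array([ 0.0412223 , -0.065195  ,  0.01442633]), 'finger_force': 0.0, 'opening': 0.9995283153059448}
```

Run:
```python
import cv2,numpy as np
for c in ("scene","top"):
    im=cv2.imread(f"pics/{c}0.png"); cv2.imwrite(f"pics/{c}0b.png",cv2.resize(im,(800,600),interpolation=cv2.INTER_CUBIC))
```

```text
(no output)
```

View pics/scene0b.png

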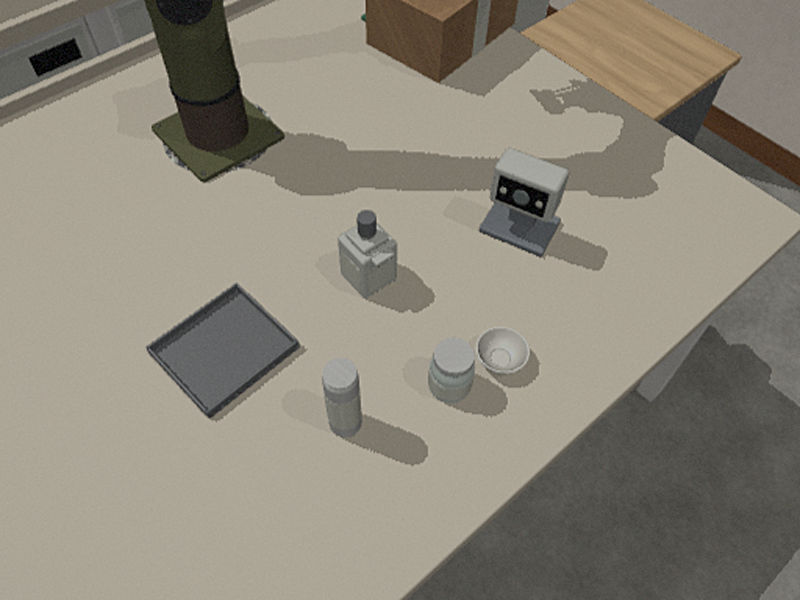

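View pics/top0b.png

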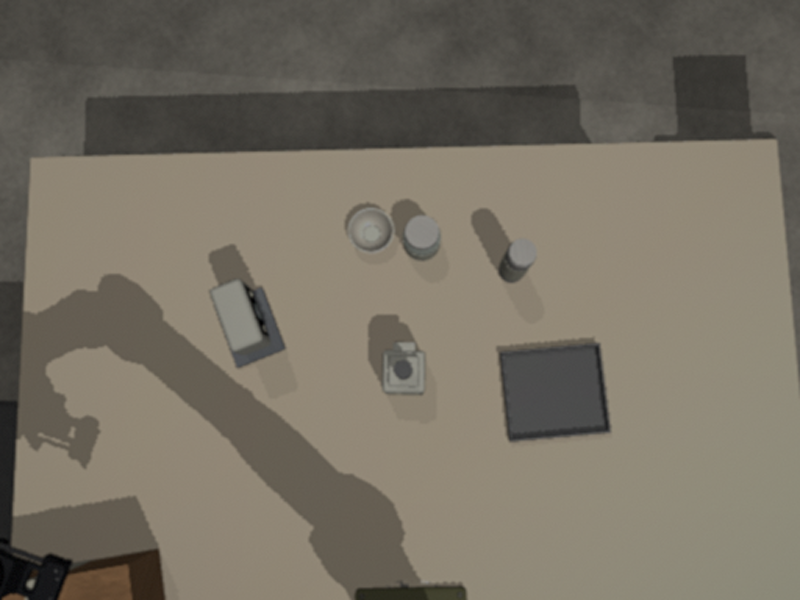

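```bash
cat > h.py <<'E'
import numpy as np, cv2
from scipy.spatial.transform import Rotation as R
from scipy.optimize import minimize
from plant import r
C={c:r.get_calibration(c) for c in ("scene","top")}
def proj(c,P):
    k=C[c]; q=R.from_quat(k["rotation"]) if np.size(k["rotation"])==4 else R.from_matrix(k["rotation"])
    p=q.inv().apply(np.asarray(P)-k["eye"])*[1,-1,-1]
    u=p@np.asarray(k["intrinsics"]).T; return u[:,:2]/u[:,2:]
def box(cx,cy,sx,sy,z0,z1):
    return np.array([[cx+a*sx/2,cy+b*sy/2,z] for a in(-1,1) for b in(-1,1) for z in(z0,z1)])
def cyl(rad,z0,z1):
    t=np.linspace(0,2*np.pi,24,endpoint=False)
    return np.array([[rad*np.cos(a),rad*np.sin(a),z] for a in t for z in(z0,z1)])
S=4
def render(c,parts,p):
    m=np.zeros((384*S,512*S),np.uint8); T=R.from_euler("z",p[2])
    for b in parts:
        uv=proj(c,T.apply(b)+[p[0],p[1],p[3] if len(p)>3 else 0])
        h=cv2.convexHull(np.round((uv+.5)*S*16-8).astype(np.int32)); cv2.fillConvexPoly(m,h,1,shift=4)
    return cv2.resize(m.astype(np.float32),(512,384),interpolation=cv2.INTER_AREA)
def fit(masks,parts,p0):
    f=lambda p:sum(np.abs(render(c,parts(p),p)-m).sum() for c,m in masks.items())
    st=np.array([.006,.006,.1,.004]+[.006]*9)[:len(p0)]
    x=np.array(p0,float)
    for k in range(3):
        o=minimize(f,x,method="Nelder-Mead",options=dict(initial_simplex=np.vstack([x]+[x+np.eye(len(x))[i]*st[i] for i in range(len(x))]),maxiter=300,xatol=1e-5,fatol=.05)); x=o.x
    return x,o.fun,sum(m.sum() for m in masks.values())
bottle=[box(0,0,.076,.076,0,.11),box(0,0,.054,.054,.11,.123),cyl(.016,.123,.167),box(-.045,0,.014,.04,.098,.108)]
def sil(t):
    return {c:max(l,key=lambda d:d["confidence"])["pixels"].astype(np.float32) for c in C if (l:=r.silhouettes(c,t))}
E
cat > m.py <<'E'
from h import *
r.snapshot("scene"); r.snapshot("top")
mb,ms,mt=sil("bottle"),sil("scanner"),sil("tray")
vis=[]
for nm,m,pf,p0 in [("bottle",mb,lambda p:bottle,[.49,0,np.pi,0]),
  ("scanner",ms,lambda p:[box(0,0,.06,.12,.08,.17),box(p[4],0,.1,.13,0,.012)],[.584,.285,1.9,0,0]),
  ("tray",mt,lambda p:[box(0,0,.17,.19,0,.022)],[.456,-.283,0,0])]:
    x,e,n=fit(m,pf,p0); print(nm,np.round(x,4),round(e),n,{c:int(v.sum()) for c,v in m.items()})
    for c in m:
        x1,e1,_=fit({c:m[c]},pf,list(x)); print("  ",c,np.round(x1,4),round(e1))
    vis.append((x,pf(x)))
for c in C:
    im=r.snapshot(c); B=cv2.resize(im,None,fx=3,fy=3,interpolation=cv2.INTER_CUBIC)
    for x,parts in vis:
        for b in parts:
            uv=proj(c,R.from_euler("z",x[2]).apply(b)+[x[0],x[1],x[3]])
            if len(b)==8:
                for i in range(8):
                    for j in (1,2,4):
                        if not i&j: cv2.line(B,*[tuple(int(v) for v in (uv[k]+.5)*3) for k in (i,i|j)],(0,0,255),1)
    (a,b_)=((270,570),(600,1130)) if c=="scene" else ((500,840),(380,1180))
    cv2.imwrite(f"pics/fit_{c}.png",(B[250:850,300:1100] if c=="scene" else B[450:1000,380:1180]))
E
python3 m.py
```

```text
bottle [ 0.4957  0.006   3.0746 -0.0032] 242 2255.0 {'scene': 1435, 'top': 820}
   scene [ 0.457   0.0339  3.0908 -0.0634] 50
   top [ 0.4972  0.0068  3.0777 -0.0182] 51
scanner [ 0.5968  0.2929  1.9473 -0.0036  0.0134] 233 4423.0 {'scene': 2612, 'top': 1811}
   scene [ 0.5964  0.2911  1.9438 -0.0042  0.0165] 100
   top [ 5.9660e-01  2.9530e-01  1.9351e+00 -9.0000e-04  8.9000e-03] 83
tray [ 0.4563 -0.2793  0.0693 -0.0011] 281 8298.0 {'scene': 4471, 'top': 3827}
   scene [ 0.456  -0.2809  0.0737 -0.0006] 90
   top [ 0.4571 -0.2772  0.0714 -0.0041] 86
```

View pics/fit_scene.png

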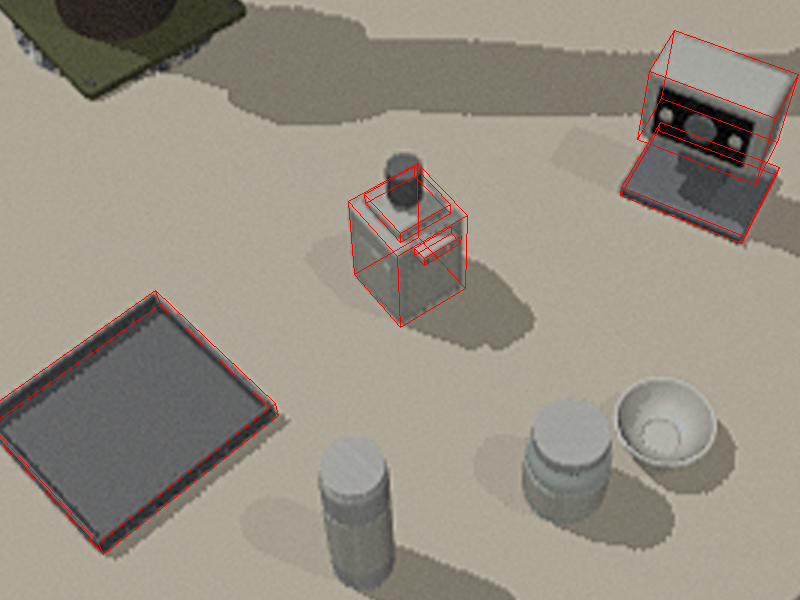

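View pics/fit_top.png

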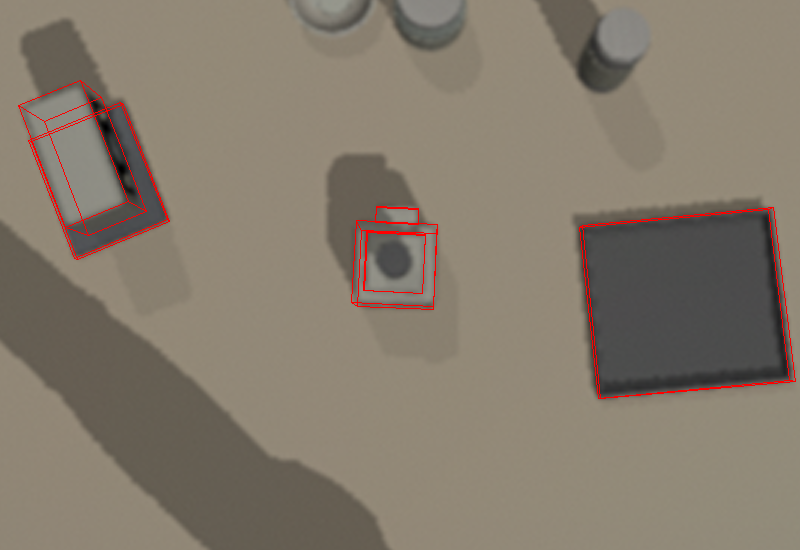

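```bash
cat > z.py <<'E'
from h import *
out=[]
for c in C:
    im=r.snapshot(c); m=[d for d in r.silhouettes(c,"bottle")]; print(c,[(d["confidence"],d["pixels"].sum()) for d in m])
    mm=m[0]["pixels"]; u0,v0=np.round(proj(c,[[.493,.006,.08]])[0]).astype(int)
    k=9;w=20 if c=="top" else 33
    def crop(a,i): return cv2.resize(a[v0-w:v0+w,u0-w:u0+w],(400,400),interpolation=i)
    A=crop(im,cv2.INTER_CUBIC); f=400/(2*w)
    x=[.4957,.006,3.0746,0]
    for b in bottle:
        uv=(proj(c,R.from_euler("z",x[2]).apply(b)+[x[0],x[1],0])-[u0-w,v0-w]+.5)*f
        cv2.polylines(A,[cv2.convexHull(uv.astype(np.int32))],True,(0,0,255),1)
    cn,_=cv2.findContours(crop(mm.astype(np.uint8),cv2.INTER_NEAREST),cv2.RETR_EXTERNAL,cv2.CHAIN_APPROX_NONE); cv2.drawContours(A,cn,-1,(0,255,0),1)
    out.append(A); np.save(f"mask_{c}.npy",mm)
cv2.imwrite("pics/z.png",np.hstack(out))
E
python3 z.py
```

```text
scene [(0.61, np.int64(1540))]
top [(0.88, np.int64(886)), (0.17, np.int64(3739))]
```

View pics/z.png

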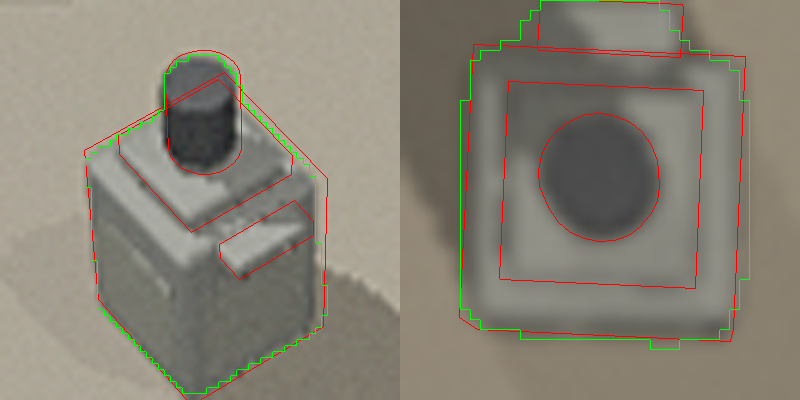

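The scene view shows the bottle with its lip toward world +x, with the cap at about (203,110) in the left zoom. The scanner and tray fits sit on their edges. I'm moving above the bottle now.

Request:
play_rows --translation '[[-0.016,-0.016,0],[-0.033,-0.0324,0],[-0.033,-0.0324,0],[-0.033,-0.0324,0],[-0.033,-0.0324,0],[-0.033,-0.0324,0],[-0.033,-0.0324,0],[-0.033,-0.0324,0],[-0.033,-0.0324,0],[-0.033,-0.0324,0],[-0.033,-0.0324,0],[-0.033,-0.0324,0],[-0.033,-0.0324,0],[-0.033,-0.0324,0],[-0.017,-0.0164,0],[0,0,0],[0,0,0]]' --delta_rot '[[0,0,0],[0,0,0],[0,0,0],[0,0,0],[0,0,0],[0,0,0],[0,0,0],[0,0,0],[0,0,0],[0,0,0],[0,0,0],[0,0,0],[0,0,0],[0,0,0],[0,0,0],[0,0,0],[0,0,0]]' --grip '[1,1,1,1,1,1,1,1,1,1,1,1,1,1,1,1,1]'

```text
clock: 3.62
tool_pos: [0.4923, 0.0069, 0.3027]
eef_rot: [0.17, 0.985, 0.0, -0.0]
contact_force: [0.4, -1.1, 0.4]
opening: 0.999
finger_force: 0.0
```

Run:
```python
from plant import r
s=r.get_state(); print(s["clock"],s["q"].round(3),s["tool_pos"].round(4),s["eef_rot"].round(4))
from h import *
# refit bottle: z=0, free scene pixel offsets; repeated masks from 2 snapshots
ms={c:np.load(f"mask_{c}.npy").astype(np.float32) for c in C}
def f(p):
    e=np.abs(render("top",bottle,[*p[:3],0])-ms["top"]).sum()
    m=cv2.warpAffine(render("scene",bottle,[*p[:3],0]),np.float32([[1,0,p[3]],[0,1,p[4]]]),(512,384))
    return e+np.abs(m-ms["scene"]).sum()
for y in (3.05,3.2):
    x=np.array([.494,.006,y,-.5,.5])
    for k in range(3):
        o=minimize(f,x,method="Nelder-Mead",options=dict(initial_simplex=np.vstack([x,x+np.diag([.004,.004,.1,.7,.7])]))); x=o.x
    print(x.round(4),o.fun)
```

```text
3.625 [ 0.074  0.526 -0.278  1.954  0.217  0.691  0.892] [0.4923 0.0069 0.3027] [ 1.703e-01  9.854e-01  4.000e-04 -2.000e-04]
[0.4955 0.0052 3.093  0.0051 0.0392] 159.34375
[ 0.4945  0.0063  3.0866 -0.0046  0.9885] 155.75
```

Request:
play_rows --translation '[[0,0,0],[0,0,0],[0,0,0],[0,0,0],[0,0,0],[0,0,0],[0,0,0],[0,-0.0022,0],[0,0,0.015],[0,0,0.02],[0,0,0.02],[0,0,0]]' --delta_rot '[[0,0,-10],[0,0,-10],[0,0,-10],[0,0,-10],[0,0,-10],[0,0,-10],[0,0,-10],[0,0,0],[0,0,0],[0,0,0],[0,0,0],[0,0,0]]' --grip '[1,1,1,1,1,1,1,1,1,1,1,1]'

```text
clock: 5.12
tool_pos: [0.4932, 0.0045, 0.2461]
eef_rot: [-0.425, 0.905, 0.001, -0.002]
contact_force: [-0.3, -1.4, -0.7]
opening: 0.999
finger_force: 0.0
```

Run:
```python
from h import *
s=r.get_state(); print(s["clock"],s["q"].round(3),s["tool_pos"].round(4),R.from_quat(s["eef_rot"]).as_matrix().round(3).tolist())
A=r.snapshot("scene"); B=r.snapshot("top")
u,v=proj("scene",[[.494,.006,.12]])[0].astype(int)
w,z=proj("top",[[.494,.006,.12]])[0].astype(int)
cv2.imwrite("pics/g.png",np.hstack([cv2.resize(A[v-50:v+50,u-50:u+50],(400,400)),cv2.resize(B[z-50:z+50,w-50:w+50],(400,400))]))
```

```text
5.125 [ 0.25   0.659 -0.567  2.     0.575  0.649  1.754] [0.4932 0.0045 0.2461] [[-0.639, -0.769, -0.004], [-0.769, 0.639, -0.001], [0.003, 0.003, -1.0]]
```

View pics/g.png

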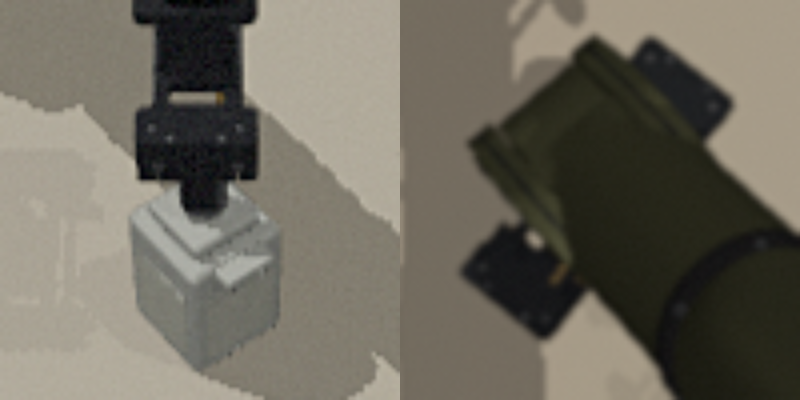

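Request:
play_rows --translation '[[-0.002,0,0.017],[0,0,0.017],[0,0,0.016],[0,0,0],[0,0,0],[0,0,0],[0,0,0],[0,0,0],[0,0,0],[0,0,0],[0,0,0],[0,0,0]]' --delta_rot '[[0,0,0],[0,0,0],[0,0,0],[0,0,0],[0,0,0],[0,0,0],[0,0,0],[0,0,0],[0,0,0],[0,0,0],[0,0,0],[0,0,0]]' --grip '[1,1,1,1,-1,-1,-1,-1,-1,-1,-1,-1]' --squeeze 45

```text
clock: 6.72
tool_pos: [0.496, 0.0056, 0.1977]
eef_rot: [-0.425, 0.905, -0.0, 0.0]
contact_force: [0.6, -1.7, 0.1]
opening: 0.352
finger_force: 45.0
```

Request:
play_rows --translation '[[0,0,-0.008],[0,0,-0.015],[0,0,-0.02],[0,0,-0.019],[0,0,-0.008],[0,0,0],[0,0,0],[0,0,0],[0,0,0],[0,0,0],[0,0,0],[0,0,0],[0,0,0],[0,0,0],[0,0,0],[0,0,0],[0,0,0],[0,0,0]]' --delta_rot '[[0,0,0],[0,0,0],[0,0,0],[0,0,0],[0,0,0],[0,0,4],[0,0,8],[0,0,9],[0,0,9],[0,0,9],[0,0,9],[0,0,9],[0,0,9],[0,0,9],[0,0,9],[0,0,9],[0,0,9],[0,0,9]]' --grip '[-1,-1,-1,-1,-1,-1,-1,-1,-1,-1,-1,-1,-1,-1,-1,-1,-1,-1]'

```text
clock: 8.98
tool_pos: [0.4952, 0.0063, 0.2676]
eef_rot: [0.507, 0.862, 0.0, -0.001]
contact_force: [-0.2, -0.7, -4.2]
opening: 0.35
finger_force: 45.0
```

Run:
```python
from h import *
s=r.get_state(); print(s["clock"],s["q"].round(3),s["tool_pos"].round(4),s["finger_force"],s["eef_rot"].round(3))
```

```text
8.975 [-0.087  0.575 -0.029  1.993  0.027  0.575  0.373] [0.4952 0.0063 0.2676] 44.98884888365865 [ 0.507  0.862  0.    -0.001]
```

Request:
play_rows --translation '[[0,0,0],[0,0,0],[0,0,0],[0,0,0],[0,0,0],[0,0,0],[0,0,0],[0,0,0],[0,0,0],[0,0,0],[0,0,0],[0,0,0],[0,0,0],[0,0,0],[0,0,0],[0,0,0],[0,0,0]]' --delta_rot '[[0,0,9],[0,0,9],[0,0,9],[0,0,9],[0,0,9],[0,0,9],[0,0,9],[0,0,9],[0,0,9],[0,0,9],[0,0,9],[0,0,9],[0,0,9],[0,0,9],[0,0,6],[0,0,3],[0,0,0]]' --grip '[-1,-1,-1,-1,-1,-1,-1,-1,-1,-1,-1,-1,-1,-1,-1,-1,-1]'

```text
clock: 11.1
tool_pos: [0.4955, 0.0062, 0.2675]
eef_rot: [0.991, -0.136, -0.0, -0.0]
contact_force: [0.8, -0.8, -3.8]
opening: 0.351
finger_force: 45.0
```

Run:
```python
from h import *
s=r.get_state(); M=R.from_quat(s["eef_rot"]).as_matrix()
print(s["clock"],s["q"].round(3),s["tool_pos"].round(4),s["finger_force"],s["eef_rot"].round(3))
print("to focus, tool axes",(M.T@(np.array([.658,.136,.2677])-s["tool_pos"])).round(4))
```

```text
11.1 [-0.505  0.676  0.674  2.013 -0.667  0.684 -1.243] [0.4955 0.0062 0.2675] 44.9929372407496 [ 0.991 -0.136 -0.    -0.   ]
to focus, tool axes [ 0.1216 -0.1687 -0.0002]
```

Request:
play_rows --translation '[[0.006,-0.0085,0],[0.0122,-0.0169,0],[0.0122,-0.0169,0],[0.0122,-0.0169,0],[0.0122,-0.0169,0],[0.0122,-0.0169,0],[0.0122,-0.0169,0],[0.0122,-0.0169,0],[0.0122,-0.0169,0],[0.0122,-0.0169,0],[0.006,-0.0085,0],[0,0,0],[0,0,0]]' --delta_rot '[[0,0,0],[0,0,0],[0,0,0],[0,0,0],[0,0,0],[0,0,0],[0,0,0],[0,0,0],[0,0,0],[0,0,0],[0,0,0],[0,0,0],[0,0,0]]' --grip '[-1,-1,-1,-1,-1,-1,-1,-1,-1,-1,-1,-1,-1]'

```text
clock: 12.72
tool_pos: [0.6581, 0.1349, 0.2676]
eef_rot: [0.991, -0.137, -0.0, 0.0]
contact_force: [-0.2, 0.0, -4.2]
opening: 0.352
finger_force: 45.0
```

Run:
```python
from h import *
s=r.get_state(); M=R.from_quat(s["eef_rot"]).as_matrix()
print(s["clock"],s["q"].round(3),s["tool_pos"].round(4),s["finger_force"])
out=[]
for c in C:
    im=r.snapshot(c); L=r.silhouettes(c,"bottle"); print(c,[(round(d["confidence"],2),d["pixels"].sum()) for d in L])
    B=cv2.resize(im,None,fx=4,fy=4,interpolation=cv2.INTER_CUBIC)
    for x,parts in [((.658,.136,-1.20,.070),bottle),((.5968,.2929,1.942,0),[box(0,0,.06,.12,.08,.17)])]:
        for b in parts:
            uv=(proj(c,R.from_euler("z",x[2]).apply(b)+[x[0],x[1],x[3]])+.5)*4
            cv2.polylines(B,[cv2.convexHull(uv.astype(np.int32))],True,(0,0,255),1)
    u,v=(proj(c,[[.64,.2,.12]])[0]*4).astype(int)
    out.append(B[max(v-250,0):max(v-250,0)+500,u-200:u+200])
cv2.imwrite("pics/s1.png",np.hstack(out))
```

```text
12.725 [-0.609  0.902  0.722  1.471 -0.653  1.02  -1.573] [0.6581 0.1349 0.2676] 44.99543381854892
scene [(0.69, np.int64(1508)), (0.21, np.int64(980))]
top [(0.54, np.int64(401))]
```

View pics/s1.png

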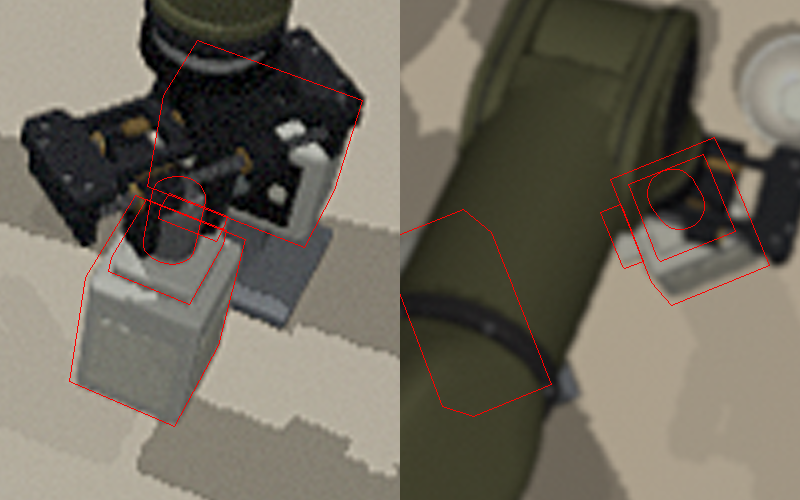

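The bottle sits on the predicted outline. The lip faces the scanner, and the shoulder is near (165,245) on the left.

Request:
play_rows --translation '[[0,0,0],[0,0,0],[0,0,0],[0,0,0],[0,0,0],[0,0,0],[0,0,0],[0,0,0],[0,0,0],[0,0,0],[0,0,0],[0,0,0],[0,0,0],[0,0,0],[0,0,0],[0,0,0],[0,0,0],[0,0,0],[0,0,0],[0,0,0]]' --delta_rot '[[0,0,0],[0,0,0],[0,0,0],[0,0,0],[0,0,0],[0,0,0],[0,0,0],[0,0,0],[0,0,-4],[0,0,-8],[0,0,-8],[0,0,-8],[0,0,-8],[0,0,-9],[0,0,-9],[0,0,-8],[0,0,-8],[0,0,-8],[0,0,-8],[0,0,-4]]' --grip '[-1,-1,-1,-1,-1,-1,-1,-1,-1,-1,-1,-1,-1,-1,-1,-1,-1,-1,-1,-1]'

```text
clock: 15.42
tool_pos: [0.6587, 0.1351, 0.2678]
eef_rot: [0.796, 0.605, -0.0, 0.0]
contact_force: [-0.3, -0.4, -3.0]
opening: 0.351
finger_force: 45.0
```

Request:
play_rows --translation '[[0,0,0],[0,0,0],[0,0,0],[0,0,0],[0,0,0],[0,0,0],[0,0,0],[0,0,0],[0,0,0],[0,0,0]]' --delta_rot '[[0,0,0],[0,0,0],[0,0,0],[0,0,0],[0,0,0],[0,0,0],[0,0,0],[0,0,0],[0,0,0],[0,0,0]]' --grip '[-1,-1,-1,-1,-1,-1,-1,-1,-1,-1]'

```text
clock: 16.68
tool_pos: [0.6587, 0.1357, 0.2677]
eef_rot: [0.797, 0.604, 0.0, -0.0]
contact_force: [-0.2, 0.4, -4.0]
opening: 0.354
finger_force: 45.0
```

```bash
cat > chk.py <<'E'
from h import *
import sys
s=r.get_state(); M=R.from_quat(s["eef_rot"]).as_matrix()
print(s["clock"],s["q"].round(3),s["tool_pos"].round(4),s["finger_force"],"yaw",np.degrees(np.arctan2(M[1,0],M[0,0])).round(2),"tilt",np.degrees(np.arccos(-M[2,2])).round(2))
E
python3 chk.py
```

```text
16.675 [-0.416  0.81   0.288  1.458 -0.263  0.912 -0.325] [0.6587 0.1357 0.2677] 44.993960335850716 yaw 74.31 tilt 0.0
```

Request:
play_rows --translation '[[0,0,0],[0,0,0],[0,0,0],[0,0,0],[0,0,0],[0,0,0],[0,0,0],[0,0,0],[0,0,0],[0,0,0],[0,0,0],[0,0,0],[0,0,0],[0,0,0],[0,0,0],[0,0,0],[0,0,0],[0,0,0],[0,0,0],[0,0,0]]' --delta_rot '[[0,0,-4],[0,0,-8],[0,0,-8],[0,0,-8],[0,0,-8],[0,0,-9],[0,0,-9],[0,0,-8],[0,0,-8],[0,0,-8],[0,0,-8],[0,0,-4],[0,0,0],[0,0,0],[0,0,0],[0,0,0],[0,0,0],[0,0,0],[0,0,0],[0,0,0]]' --grip '[-1,-1,-1,-1,-1,-1,-1,-1,-1,-1,-1,-1,-1,-1,-1,-1,-1,-1,-1,-1]'

```text
clock: 19.18
tool_pos: [0.6587, 0.1356, 0.2677]
eef_rot: [0.137, 0.991, 0.0, -0.0]
contact_force: [0.0, -0.4, -4.6]
opening: 0.354
finger_force: 45.0
```

```bash
python3 chk.py
python3 - <<'E'
from h import *
c="scene"; im=r.snapshot(c)
B=cv2.resize(im,None,fx=4,fy=4,interpolation=cv2.INTER_CUBIC)
for b in bottle:
    uv=(proj(c,R.from_euler("z",-1.20+np.pi).apply(b)+[.658,.136,.07])+.5)*4
    cv2.polylines(B,[cv2.convexHull(uv.astype(np.int32))],True,(0,0,255),1)
u,v=(proj(c,[[.64,.2,.12]])[0]*4).astype(int)
cv2.imwrite("pics/s3.png",B[max(v-250,0):max(v-250,0)+500,u-250:u+250])
E
```

```text
19.175 [-0.19   0.792 -0.16   1.444  0.143  0.917  0.907] [0.6587 0.1356 0.2677] 44.992984123528004 yaw 164.3 tilt 0.01
```

View pics/s3.png

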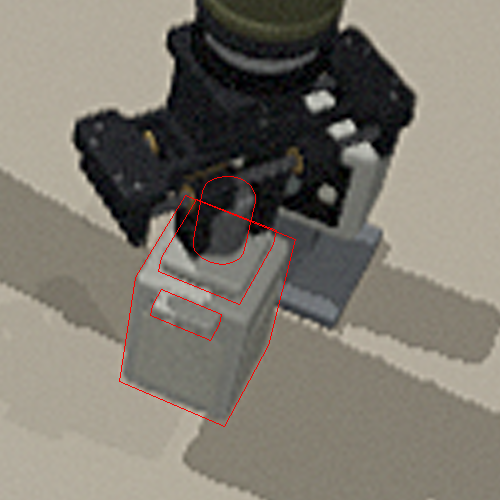

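Side 3 is square to the window. The lip is at about (185,310), away from the scanner, and the outline matches.

Request:
play_rows --translation '[[0,0,0],[0,0,0],[0,0,0],[0,0,0],[0,0,0],[0,0,0],[0,0,0],[0,0,0],[0,0,0],[0,0,0],[0,0,0],[0,0,0],[0,0,0],[0,0,0],[0,0,0],[0,0,0],[0,0,0],[0,0,0],[0,0,0],[0,0,0]]' --delta_rot '[[0,0,0],[0,0,0],[0,0,-4],[0,0,-8],[0,0,-8],[0,0,-8],[0,0,-8],[0,0,-9],[0,0,-9],[0,0,-8],[0,0,-8],[0,0,-8],[0,0,-8],[0,0,-4],[0,0,0],[0,0,0],[0,0,0],[0,0,0],[0,0,0],[0,0,0]]' --grip '[-1,-1,-1,-1,-1,-1,-1,-1,-1,-1,-1,-1,-1,-1,-1,-1,-1,-1,-1,-1]'

```text
clock: 21.72
tool_pos: [0.6587, 0.1357, 0.2677]
eef_rot: [-0.604, 0.797, 0.0, 0.0]
contact_force: [1.4, 0.1, -4.6]
opening: 0.348
finger_force: 45.0
```

Request:
play_rows --translation '[[0,0,0],[0,0,0],[0,0,0],[0,0,0]]' --delta_rot '[[0,0,0],[0,0,0],[0,0,0],[0,0,0]]' --grip '[-1,-1,-1,-1]'

```text
clock: 22.22
tool_pos: [0.6587, 0.1356, 0.2677]
eef_rot: [-0.604, 0.797, 0.0, 0.0]
contact_force: [-0.4, 0.4, -4.6]
opening: 0.352
finger_force: 45.0
```

```bash
python3 chk.py
python3 - <<'E'
from h import *
s=r.get_state(); M=R.from_quat(s["eef_rot"]).as_matrix(); p=s["tool_pos"]
print("to (.46,.05)",(M.T@(np.array([.46,.05,p[2]])-p)).round(4))
E
```

```text
22.225 [ 0.018  0.844 -0.587  1.43   0.507  1.02   2.187] [0.6587 0.1356 0.2677] 44.993317387998104 yaw -105.7 tilt 0.0
to (.46,.05) [ 0.1362  0.1681 -0.    ]
```

Request:
play_rows --translation '[[0.007,0.009,0],[0.0136,0.0168,0],[0.0136,0.0168,0],[0.0136,0.0168,0],[0.0136,0.0168,0],[0.0136,0.0168,0],[0.0136,0.0168,0],[0.0136,0.0168,0],[0.0136,0.0168,0],[0.0136,0.0168,0],[0.0068,0.0078,0],[0,0,0]]' --delta_rot '[[0,0,0],[0,0,0],[0,0,0],[0,0,0],[0,0,0],[0,0,0],[0,0,0],[0,0,0],[0,0,0],[0,0,0],[0,0,0],[0,0,0]]' --grip '[-1,-1,-1,-1,-1,-1,-1,-1,-1,-1,-1,-1]'

```text
clock: 23.72
tool_pos: [0.4602, 0.0498, 0.268]
eef_rot: [-0.604, 0.797, -0.0, 0.0]
contact_force: [0.7, 0.7, -4.7]
opening: 0.353
finger_force: 45.0
```

Request:
play_rows --translation '[[0,0,0],[0,0,0],[0,0,0],[0,0,0],[0,0,0],[0,0,0],[0,0,0],[0,0,0],[0,0,0],[0,0,0],[0,0,0],[0,0,0],[0,0,0],[0,0,0]]' --delta_rot '[[0,0,4],[0,0,8],[0,0,9],[0,0,9],[0,0,9],[0,0,9],[0,0,9],[0,0,9],[0,0,9],[0,0,9],[0,0,9],[0,0,9],[0,0,5],[0,0,0]]' --grip '[-1,-1,-1,-1,-1,-1,-1,-1,-1,-1,-1,-1,-1,-1]'

```text
clock: 25.48
tool_pos: [0.4613, 0.051, 0.2678]
eef_rot: [0.28, 0.96, 0.001, 0.001]
contact_force: [-0.2, 0.5, -4.8]
opening: 0.35
finger_force: 45.0
```

```bash
python3 chk.py
python3 - <<'E'
from h import *
s=r.get_state(); M=R.from_quat(s["eef_rot"]).as_matrix(); p=s["tool_pos"]
print("to tray",(M.T@(np.array([.457,-.280,p[2]])-p)).round(4))
E
```

```text
25.475 [-0.179  0.542 -0.046  2.08   0.047  0.519  0.743] [0.4613 0.051  0.2678] 44.9937597848475 yaw 147.45 tilt 0.11
to tray [-1.745e-01 -2.813e-01 -2.000e-04]
```

Request:
play_rows --translation '[[-0.007,-0.0112,0],[-0.0145,-0.0234,0],[-0.0145,-0.0234,0],[-0.0145,-0.0234,0],[-0.0145,-0.0234,0],[-0.0145,-0.0234,0],[-0.0145,-0.0234,0],[-0.0145,-0.0234,0],[-0.0145,-0.0234,0],[-0.0145,-0.0234,0],[-0.0145,-0.0234,0],[-0.0145,-0.0234,0],[-0.008,-0.0127,0],[0,0,0],[0,0,0.01],[0,0,0.016],[0,0,0.016],[0,0,0.01],[0,0,0.005],[0,0,0]]' --delta_rot '[[0,0,0],[0,0,0],[0,0,0],[0,0,0],[0,0,0],[0,0,0],[0,0,0],[0,0,0],[0,0,0],[0,0,0],[0,0,0],[0,0,0],[0,0,0],[0,0,0],[0,0,0],[0,0,0],[0,0,0],[0,0,0],[0,0,0],[0,0,0]]' --grip '[-1,-1,-1,-1,-1,-1,-1,-1,-1,-1,-1,-1,-1,-1,-1,-1,-1,-1,-1,-1]'

```text
clock: 27.98
tool_pos: [0.4551, -0.2806, 0.2105]
eef_rot: [0.281, 0.96, 0.0, -0.0]
contact_force: [-0.2, -0.9, -4.9]
opening: 0.347
finger_force: 45.0
```

```bash
python3 chk.py
python3 - <<'E'
from h import *
out=[]
for c in C:
    im=r.snapshot(c); u,v=proj(c,[[.457,-.28,.05]])[0].astype(int)
    u=max(u,65);out.append(cv2.resize(im[v-65:v+65,u-65:u+65],(400,400)))
cv2.imwrite("pics/t.png",np.hstack(out))
E
```

```text
27.975 [ 0.531  0.708 -0.106  1.927  0.14   0.514  1.329] [ 0.4551 -0.2806  0.2105] 44.99520359560847 yaw 147.33 tilt 0.03
```

View pics/t.png

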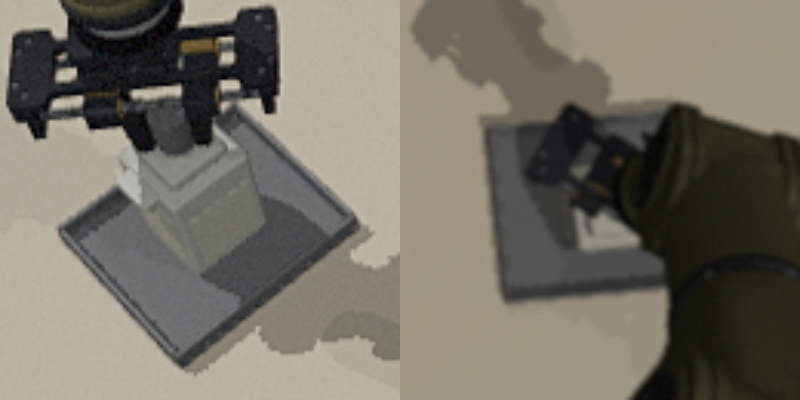

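The bottle is centred over the tray, with its foot corner near (200,270). I'm lowering it the rest of the way slowly.

Request:
play_rows --translation '[[0,0,0.002],[0,0,0.002],[0,0,0.002],[0,0,0.001],[0,0,0],[0,0,0]]' --delta_rot '[[0,0,0],[0,0,0],[0,0,0],[0,0,0],[0,0,0],[0,0,0]]' --grip '[-1,-1,-1,-1,-1,-1]'

```text
clock: 28.82
tool_pos: [0.455, -0.281, 0.2037]
eef_rot: [0.281, 0.96, 0.0, 0.0]
contact_force: [-0.1, -0.4, -3.2]
opening: 0.352
finger_force: 45.0
```

Request:
play_rows --translation '[[0,0,0.001],[0,0,0],[0,0,0]]' --delta_rot '[[0,0,0],[0,0,0],[0,0,0]]' --grip '[-1,-1,-1]'

```text
clock: 29.2
tool_pos: [0.455, -0.2811, 0.2027]
eef_rot: [0.282, 0.96, -0.0, 0.0]
contact_force: [0.7, -0.2, -3.1]
opening: 0.352
finger_force: 45.0
```

Request:
play_rows --translation '[[0,0,0.001],[0,0,0],[0,0,0]]' --delta_rot '[[0,0,0],[0,0,0],[0,0,0]]' --grip '[-1,-1,-1]'

```text
clock: 29.58
tool_pos: [0.4552, -0.2815, 0.2026]
eef_rot: [0.282, 0.959, -0.0, 0.001]
contact_force: [-0.9, -0.4, 5.4]
opening: 0.356
finger_force: 45.0
```

The wrist force changed sign and the height stopped at 0.2026, so the bottle is on the tray floor. I'm releasing it and then retreating upward.

Request:
play_rows --translation '[[0,0,0],[0,0,0],[0,0,0],[0,0,0],[0,0,0],[0,0,0],[0,0,0],[0,0,0],[0,0,-0.01],[0,0,-0.02],[0,0,-0.03],[0,0,-0.03],[0,0,-0.02],[0,0,-0.01],[0,0,0],[0,0,0],[0,0,0]]' --delta_rot '[[0,0,0],[0,0,0],[0,0,0],[0,0,0],[0,0,0],[0,0,0],[0,0,0],[0,0,0],[0,0,0],[0,0,0],[0,0,0],[0,0,0],[0,0,0],[0,0,0],[0,0,0],[0,0,0],[0,0,0]]' --grip '[0,0.4,0.8,0.8,0.8,0.8,0.8,0.8,0.8,0.8,0.8,0.8,0.8,0.8,0.8,0.8,0.8]'

```text
clock: 31.7
tool_pos: [0.4547, -0.2808, 0.3209]
eef_rot: [0.281, 0.96, 0.0, -0.001]
contact_force: [-0.1, -0.1, 0.2]
opening: 0.9
finger_force: 0.0
```

```bash
python3 chk.py
python3 - <<'E'
from h import *
im=r.snapshot("scene"); u,v=proj("scene",[[.5,-.2,.05]])[0].astype(int)
cv2.imwrite("pics/e.png",cv2.resize(im[v-100:v+100,u-110:u+110],(660,600)))
E
```

```text
31.7 [ 0.553  0.545 -0.137  1.818  0.1    0.787  1.365] [ 0.4547 -0.2808  0.3209] 0.0 yaw 147.31 tilt 0.1
```

View pics/e.png

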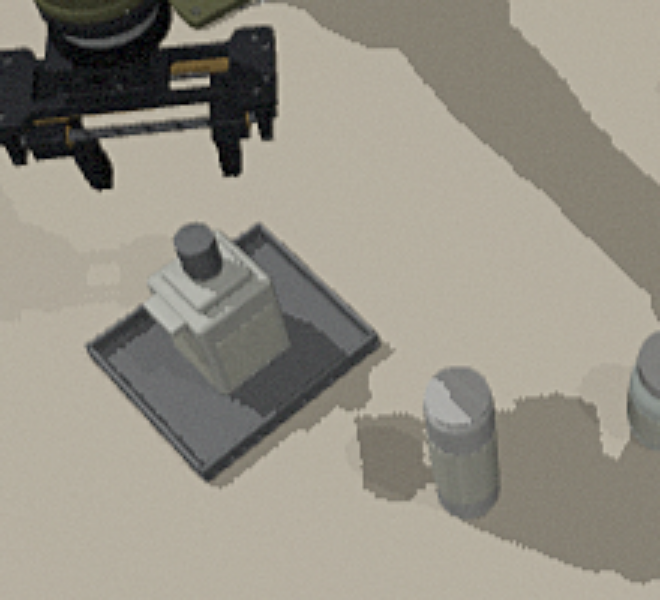

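The bottle stands upright in the tray, with its cap at about (197,250), and the gripper is clear of it.

```bash
python3 -c "
from plant import r
print(r.finish_job())"
```

```text
the job is handed in; nothing more can be done
None
```

I showed all four sides of the bottle to the scanner in order, stood it upright in the tray, let go, and handed the job in after about 32 s; no pass or fail verdict came back.

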